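# Turn the varnish stand until it stops rocking

### The arm

A 6-joint arm with a two-finger parallel gripper is mounted at the origin on the work surface. World frame = base frame: x ahead of the robot, y to its left, z up, the work surface at z = 0. Lengths are in m, angles in rad, forces in N, time in s.
With the tool pointing down it reaches from about 0.225 to 0.875 m from the base axis. Payload 3.4 kg.
Tool frame: the origin (TCP) lies at the very end of the fingers, on their centre line; the grasp point (between the pads) lies manip.pinch_z behind it (manip.pinch_z is the distance from the TCP to the grasp point, in m); z points along the fingers, y is the direction in which the jaws open and shut (so a half turn about z gives the same grasp; the last joint's range is limited). The gripper opens to 85 mm and grips with 20 to 120 N. Pads are 22 mm wide; open, the fingers measure 114 mm over their backs; the gripper's body (76 mm by 85 mm) begins 54 mm behind the grasp point. The pads swing forward as they close: fully open they stand 13 mm farther back than shut.
Start: joints at [-1.311, 0.276, 1.505, -0, 1.361, -0.121], TCP at [0.214, -0.534, 0.231] pointing down, gripper open.
Joint ranges: [-2.89, 2.89], [-0.75, 2.08], [0.22, 2.7], [-1.18, 4.32], [0.11, 2.71], [-2.7, 2.7]. Speed limits (rad/s): [2.57, 2.57, 3.14, 3.14, 3.14, 3.14].

### API

Orientations are given as a unit quaternion [w, x, y, z].
In Python, from rig import manip, imaging, workorder gives the robot as it stands.
- The arm moves only by the tool apply_moves, never from a script. Its argument "moves" is one flat list of numbers, 7 for each row, row after row: the finger opening in m, from 0 to 0.0854, then the shift along the tool's x, y, z in m, then the turn, a rotation vector about the tool's x, y, z in rad. In form: [jaw, tx, ty, tz, rx, ry, rz, jaw, tx, ty, tz, rx, ry, rz, ...]. A call has exactly 8 rows; each row shifts and turns the pose as measured when the row begins, along the tool's axes as they then stand; what a row does not reach is not made up. A row lasts 1/12 s, in which the tool goes at most 41.7 mm and 7.16 degrees, less where a joint would pass 70% of its speed; a pose out of reach is approached as far as the arm can. A call with a gripper value outside its range is refused whole. The fingers move at their own pace and stop on an object; "newtons" is the grip in N (left out, the last holds). Time passes only in rows, so rows that do not move let the fingers close, or fill a call up. It gives the time, the measured TCP pose, the force and the opening at its end, in the units of the state.
- manip.get_state(): the state, without advancing time (a new reading comes with each control period).
- imaging.get_image(name): name is "scene" or "top" or "wrist"; returns a dict with "image" (384x512x3 uint8, red, green, blue), "range_z" (384x512 float32, m along the optical axis (not along the pixel's ray), 0 where there is no reading), "fx", "fy", "cx", "cy" (pixels), "k1" (the pictures are not rectified: a ray, as slopes to the right and down, at radius r is drawn at 1 + k1 r^2 times it, then the intrinsics apply), "R" (3x3) and "t" (3): a world point X has camera coordinates R X + t. Camera axes: x right, y down, z forward; pixel columns grow to the right and rows downward; lengths in m; the calibration is good to about 2 mm. A picture is of the moment at which its call begins.
- workorder.sign_off(): hands the job in, once; it reports no verdict.
The state is a dict: "clock": time; "qpos": joint angles; "qd": joint speeds; "effort": joint torques, N m; "position": TCP position; "ee_rot": TCP orientation; "contact_force": force on the tool from outside, world axes, zero at the start; "moment": the same for the moment, N m; "width": finger opening in m.
Only numpy, scipy, OpenCV 4.12 (cv2) and the standard library are available. Lean on these libraries where they do the work, as an engineer would, in place of code of your own. Each camera call takes 0.05 s, during which the arm holds its last target.

### The job

Under the ring lamp, the green four-footed stand that carries the amber varnish jar is twisted on its wooden board and rocks. Turn it on the board by its leaning handle until both long black feet sink into the two dark hollows and it sits level on all four feet, with the jar still standing on it; then let go and leave everything else where it is.

Things in the scene. Friction and masses are not known exactly. Their poses are not given: they have to be found in the camera images.
- board: Fixed light-wood board 230 x 230 mm, 18 mm thick; origin at centre of underside, z up. Two black-floored hollows 7 mm deep, 34 mm along x by 40 along y, centred 75 mm from the middle on +y and -y, a brass mark outside each. A dark round rim (inner radius 89 mm, 10 mm high) keeps the feet in. The stand starts 0.45 to 0.8 rad anticlockwise from home.
- stand: Loose green stand, 0.55 kg; origin on its upright axis, level with the bottoms of its long feet. Four round feet 16 mm thick, 75 mm from the axis: two long black ones on its +y and -y; two short green ones on +x and -x end 7 mm higher. Deck 104 mm across, its top at 53 mm. Home: y axis along the board's y (either way round), level, origin 11 mm above the board's origin.
- stand_mid (a point): Centre of the stand: on its axis, 35 mm above its origin; stand's axes. Away from home the long feet stand on the board's top and the stand tips 0.09 rad until a short foot (normally the one under the handle) touches. At home this point is 46 mm above the board's underside, over its middle. Its smooth feet (friction about 0.3) slide round with a few newtons at the handle.
- grip (a point): Middle of the stand's wooden handle, a round bar 20 mm thick and 78 mm long, 114 mm from the stand's axis on its -x side, 61 mm above point stand_mid; stand's axes. The bar leans 33 degrees from vertical, up and out along the stand's -x. A tool leaning outward like the bar (30 to 40 degrees) clears the lamp; straight down it meets the lamp ring.
- jar_mid (a point): Centre of the loose closed amber varnish jar, 66 mm across, 85 mm high, about 0.25 kg, standing free on the middle of the deck inside a low wire ring (5 mm high).
- lamp_ring (a point): Centre of the fixed white ring lamp, level over the board's middle, 226 mm above the table: outer radius 106 mm, inner 82 mm, underside at 214 mm. Its arm and round foot (90 mm across) stand 178 mm away along this point's +x, on the side away from the robot.
- bottle: Bystander: white plastic solvent bottle with red cap, 72 mm across, 170 mm high; origin at its underside.
- tin: Bystander: steel tin with paper label, 76 mm across, 100 mm high; origin at its underside.
- mug: Bystander: blue mug, 80 mm across, 90 mm high; origin at its underside.
- amber: Bystander: tall amber bottle with black cap, 56 mm across, 130 mm high; origin at its underside.
- brush: Bystander: flat brush lying on the table; origin at its underside.
- spatula: Bystander: spatula lying on the table; origin at its underside.

How it is judged:
At the end, for the whole second after the job is handed in: Stand home and still: its y axis within 0.22 rad of the board's (either way round), level within 0.03 rad, centre within 2.5 mm of home height and 20 mm of the board's middle; jar upright within 0.06 rad on the deck, within 20 mm of the stand's centre (angle between stand_mid's own z axis and vertical below 0.03 rad and angle between the y axis of stand_mid and the y axis of board, either way round below 0.22 rad and z of stand_mid in the frame of board between 0.043 and 0.0485 m and horizontal distance between stand_mid and board below 0.02 m and horizontal distance between jar_mid and stand_mid below 0.02 m and angle between jar_mid's own z axis and vertical below 0.06 rad and z of jar_mid in the frame of stand_mid below 0.068 m and linear speed of stand below 0.02 m/s and angular speed of stand below 0.1 rad/s); the robot touches nothing.
It fails at once if the jar is tipped by more than 0.5 rad (angle between jar_mid's own z axis and vertical above 0.5 rad).
It fails at once if a bystander is moved by more than 30 mm (distance of any of bottle, tin, mug, amber, brush, spatula from where it was at the start of the episode above 0.03 m).
It also fails if it takes over 42 s, if anything falls off the work surface, if the arm or the gripper's body presses on something with over 40 N, if the wrist force passes 120 N, or if a joint passes its speed limit or range.

## Working session

There is one attempt and no reset: what is moved stays moved. The work goes in short steps, Python scripts to look and compute and a tool call to move; the robot and the scene stay as the last step left them, time stands still between calls to the robot, and variables do not carry over. Pictures are saved under pics/ and viewed, and the job is handed in when it is done.

Besides the shell and the picture viewer there is one more tool, called after "Call:" as name(argument=value, ...) on one line, values as JSON. apply_moves: Moves the arm, as the interface text tells. Its arguments: {"type":"object","properties":{"moves":{"type":"array"},"newtons":{"type":"number"}},"required":["moves"]}

```bash
mkdir -p pics; ls
python3 - <<'E'
from rig import manip, imaging, workorder
import cv2
print(manip.get_state(), manip.pinch_z)
for n in("scene","top","wrist"):
    d=imaging.get_image(n); cv2.imwrite(f"pics/{n}0.png",d["image"][:,:,::-1])
    print(n,d["fx"],d["cx"],d["cy"],d["k1"],d["R"],d["t"])
E
```

```text
pics
{'clock': 0.0, 'qpos': array([-1.31102048e+00,  2.76557411e-01,  1.50613866e+00, -3.86109782e-05,
        1.36070474e+00, -1.21034326e-01]), 'qd': array([ 0.00051383, -0.00040123, -0.00169265, -0.00062544, -0.00092566,
       -0.00079871]), 'effort': array([ 3.32275033e-05, -4.16775334e+01, -2.45805234e+01, -4.56122543e-04,
        1.08080765e-02, -4.58512929e-06]), 'position': array([ 0.21353631, -0.53329953,  0.23045895]), 'ee_rot': array([-9.00595149e-04,  9.81926484e-01,  1.89260569e-01, -8.14982424e-05]), 'contact_force': array([-0.23318544,  0.07958916, -0.02080073]), 'moment': array([ 0.01277536, -0.00577527,  0.02500507]), 'width': 0.08540552358932947} 0.0187
scene 447.5180211037156 259.04948229174533 182.52445778339984 -0.14420581968489482 [[-0.53952948  0.84173577 -0.01971874]
 [ 0.53613811  0.32540331 -0.77888934]
 [-0.64920248 -0.43080573 -0.62685131]] [ 0.28262088 -0.15393357  1.86564729]
top 481.94259807251524 255.33311773521635 196.4113709709856 -0.13569543359781105 [[-0.01435303 -0.99988311 -0.00526873]
 [-0.9960099   0.0147612  -0.08801358]
 [ 0.08808107  0.00398444 -0.99610534]] [0.04207185 0.51373294 1.33279941]
wrist 307.4490053789156 256.1127678262887 187.06282774515117 -0.03285646340751348 [[ 3.71628390e-01 -9.28381533e-01 -2.62411188e-04]
 [-8.87035088e-01 -3.55160915e-01  2.95007590e-01]
 [-2.73972797e-01 -1.09400428e-01 -9.55494873e-01]] [-0.57449241 -0.0382797   0.37793837]
```

View pics/scene0.png

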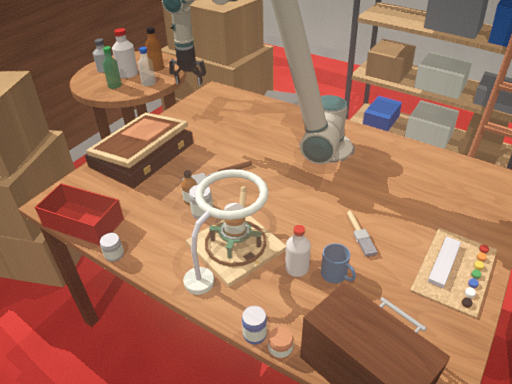

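View pics/top0.png

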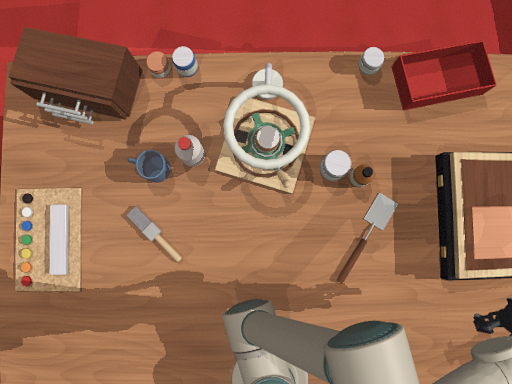

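View pics/wrist0.png

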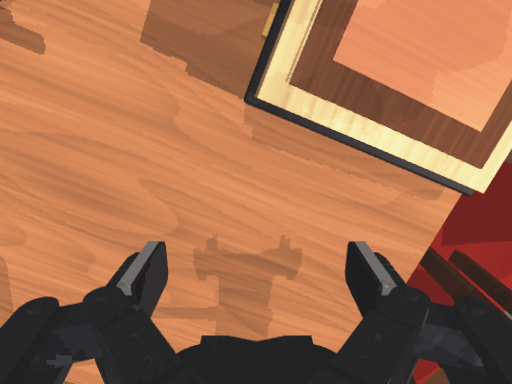

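The scene image shows the stand under the ring lamp near (235,235). In the top view the board is centred near (266,143) and the handle points down-right near (283,178). Next I'll zoom in.

```bash
cat > h.py <<'E'
from rig import manip, imaging, workorder
import cv2, numpy as np
def K(d): return np.array([[d["fx"],0,d["cx"]],[0,d["fy"],d["cy"]],[0,0,1.]])
def ray(d,uv):
    # invert radial: drawn = s(1+k1 r^2)
    p=cv2.undistortPoints(np.array(uv,float).reshape(-1,1,2),K(d),np.array([d["k1"],0,0,0.]),None)[:,0]
    dirs=np.c_[p,np.ones(len(p))]@d["R"]; o=-d["R"].T@d["t"]; return o,dirs
def onplane(d,uv,z):
    o,D=ray(d,uv); return o+D*((z-o[2])/D[:,2])[:,None]
def proj(d,X):
    return cv2.projectPoints(np.array(X,float).reshape(-1,1,3),cv2.Rodrigues(d["R"])[0],d["t"],K(d),np.array([d["k1"],0,0,0.]))[0][:,0]
def cloud(d):
    h,w=d["range_z"].shape; u,v=np.meshgrid(np.arange(w),np.arange(h))
    o,D=ray(d,np.c_[u.ravel(),v.ravel()]); z=d["range_z"].ravel()
    X=o+D*z[:,None]; X[z==0]=np.nan; return X.reshape(h,w,3)
def crop(d,u0,v0,u1,v1,s,name):
    im=d["image"][v0:v1,u0:u1,::-1]; cv2.imwrite(name,cv2.resize(im,None,fx=s,fy=s,interpolation=cv2.INTER_CUBIC))
E
python3 - <<'E'
from h import *
d=imaging.get_image("top"); crop(d,210,70,320,200,4.5,"pics/t1.png")
X=cloud(d); 
np.set_printoptions(precision=3,suppress=True)
for uv in [(285,180),(267,140),(230,160),(293,185),(267,80),(283,175),(287,183)]: print(uv,X[uv[1],uv[0]])
d=imaging.get_image("scene"); crop(d,170,160,300,300,4,"pics/s1.png")
print(cloud(d)[200,243])
E
```

```text
(285, 180) [ 0.547 -0.044  0.125]
(267, 140) [0.648 0.002 0.154]
(230, 160) [0.62  0.105 0.018]
(293, 185) [ 0.545 -0.072  0.019]
(267, 80) [0.781 0.001 0.234]
(283, 175) [ 0.563 -0.04   0.108]
(287, 183) [ 0.538 -0.048  0.133]
[ 0.565 -0.033  0.105]
```

View pics/t1.png

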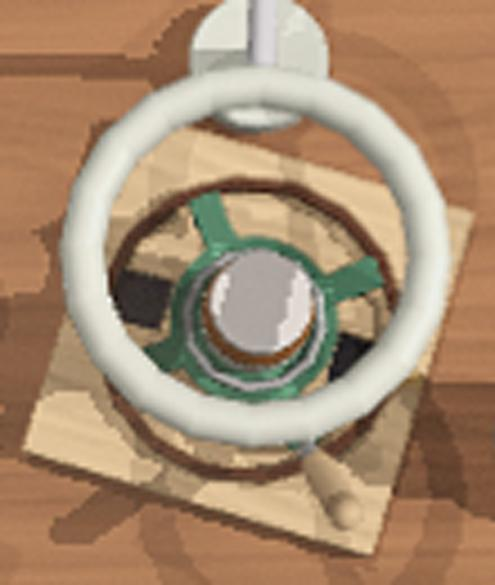

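View pics/s1.png

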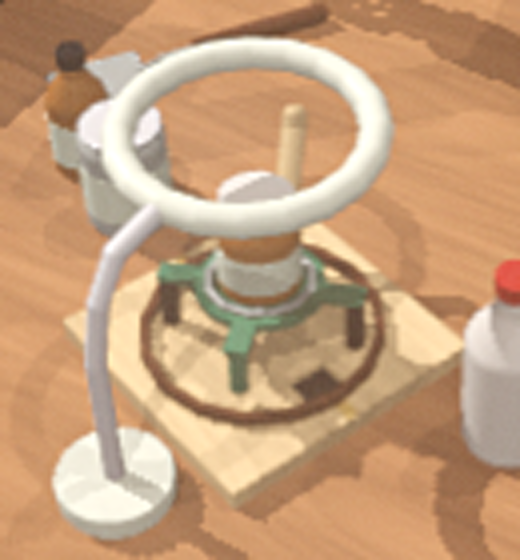

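The top crop shows board corners at crop (473,212), (372,552) and (22,455), and hollows near (143,300) and (355,350). The handle runs from (300,440) to (347,515). Now I'll measure the board and handle.

Run:
```python
from h import *
np.set_printoptions(precision=4,suppress=True)
d=imaging.get_image("top")
c=np.array([(473,212),(372,552),(22,455)])/4.5+[210,70]-0.4
P=onplane(d,c,0.018); print(P, np.linalg.norm(P[0]-P[1]),np.linalg.norm(P[1]-P[2]))
ctr=(P[0]+P[2])/2; print("board ctr",ctr)
e=P[0]-P[1]; e2=P[2]-P[1]; print("edge yaw",np.arctan2(e[1],e[0]),np.arctan2(-e2[0],e2[1]))
# hollows: dark pixels in board
X=cloud(d); im=d["image"].astype(int)
hsv=cv2.cvtColor(d["image"],cv2.COLOR_RGB2HSV)
g=(hsv[...,0]>65)&(hsv[...,0]<95)&(hsv[...,1]>80)&(np.hypot(X[...,0]-ctr[0],X[...,1]-ctr[1])<.13)
print("green",g.sum(),np.nanmean(X[g],0))
for n in("top","scene"):
    d=imaging.get_image(n);X=cloud(d)
    r=np.hypot(X[...,0]-ctr[0],X[...,1]-ctr[1])
    m=(X[...,2]>0.06)&(X[...,2]<0.16)&(r>.07)&(r<.17)&(X[...,0]<ctr[0])
    Q=X[m]; Q=Q[np.argsort(Q[:,2])]; print(n,len(Q))
    print(Q[::max(1,len(Q)//25)])
    # jar & ring
    m=(r<.05)&(X[...,2]>0.12)&(X[...,2]<.2); print("jar",np.nanmean(X[m],0),np.nanmedian(X[m][:,2]))
    m=(r<.14)&(X[...,2]>0.213)&(X[...,2]<.25); print("ring",np.nanmin(X[m],0),np.nanmax(X[m],0),X[m].mean(0))
```

```text
[[ 0.7426 -0.1397  0.018 ]
 [ 0.5249 -0.0699  0.018 ]
 [ 0.5897  0.1496  0.018 ]] 0.22853778185282 0.22887771439954008
board ctr [0.6661 0.0049 0.018 ]
edge yaw -0.31014130274942603 -0.28706855439199686
green 299 [ 0.6812 -0.0112  0.0721]
top 162
[[ 0.5884 -0.0262  0.0613]
 [ 0.5852 -0.0178  0.0646]
 [ 0.579  -0.0258  0.0689]
 [ 0.6123 -0.1547  0.0746]
 [ 0.5689 -0.025   0.0826]
 [ 0.6077 -0.1531  0.0857]
 [ 0.6126 -0.1555  0.0888]
 [ 0.5754 -0.0355  0.0929]
 [ 0.5697 -0.0433  0.0944]
 [ 0.5665 -0.0457  0.0982]
 [ 0.5581 -0.0294  0.1025]
 [ 0.5606 -0.0294  0.1037]
 [ 0.5597 -0.0476  0.1087]
 [ 0.5595 -0.0422  0.1108]
 [ 0.5592 -0.0368  0.1137]
 [ 0.5481 -0.0338  0.1175]
 [ 0.5453 -0.0336  0.1195]
 [ 0.5397 -0.036   0.1214]
 [ 0.5494 -0.0464  0.1269]
 [ 0.5386 -0.0565  0.1283]
 [ 0.5333 -0.0537  0.1292]
 [ 0.5436 -0.0539  0.1304]
 [ 0.528  -0.0509  0.1309]
 [ 0.5304 -0.0456  0.1328]
 [ 0.5354 -0.0482  0.1345]
 [ 0.5405 -0.0431  0.1362]
 [ 0.5352 -0.0429  0.1375]]
jar [0.6534 0.0018 0.1507] 0.15489885371255796
ring [ 0.5616 -0.1015  0.2199] [0.8061 0.1099 0.2443] [0.669  0.0043 0.2349]
[... 164 characters left out ...]
 0.0734]
 [ 0.5938 -0.1483  0.0784]
 [ 0.5706 -0.0261  0.0864]
 [ 0.6049 -0.1511  0.0897]
 [ 0.5993 -0.1507  0.0945]
 [ 0.5666 -0.0283  0.0953]
 [ 0.5632 -0.0463  0.0976]
 [ 0.5671 -0.0355  0.101 ]
 [ 0.5519 -0.0339  0.1034]
 [ 0.543  -0.036   0.1045]
 [ 0.5584 -0.0451  0.1074]
 [ 0.5591 -0.0327  0.1092]
 [ 0.5537 -0.0362  0.1123]
 [ 0.5472 -0.0443  0.1167]
 [ 0.5478 -0.0321  0.1183]
 [ 0.5446 -0.042   0.1201]
 [ 0.5397 -0.0374  0.1229]
 [ 0.5461 -0.0407  0.126 ]
 [ 0.5369 -0.039   0.1286]
 [ 0.5368 -0.0428  0.1312]
 [ 0.5445 -0.0492  0.1338]
 [ 0.5338 -0.0446  0.1367]]
jar [0.6629 0.0037 0.1432] 0.15158687311882946
ring [ 0.5675 -0.0983  0.2152] [0.8055 0.1102 0.2428] [0.6822 0.0116 0.2323]
```

Run:
```python
from h import *
np.set_printoptions(precision=4,suppress=True)
c=np.array([.666,.005])
d=imaging.get_image("top");hsv=cv2.cvtColor(d["image"],cv2.COLOR_RGB2HSV)
X=cloud(d); r=np.hypot(X[...,0]-c[0],X[...,1]-c[1])
m=(X[...,2]>.085)&(X[...,2]<.15)&(r>.08)&(r<.16)&(X[...,0]<.6)&(X[...,1]>-.1)
v,u=np.where(m); mk=m.astype(np.uint8)
rect=cv2.minAreaRect(np.c_[u,v].astype(np.float32)); print(rect,m.sum())
Q=X[m]; print(Q.mean(0))
A=np.c_[np.ones(len(Q)),Q[:,2]-.105]
k=np.linalg.lstsq(A,Q[:,:2],rcond=None)[0]; print("xy at z.105 surf",k)
b=k[0]-c; print("bearing",np.arctan2(-b[1],-b[0]),np.hypot(*b)); 
# handle tip direction
hd=k[1]; print("lean dir",np.arctan2(-hd[1],-hd[0]),np.hypot(*hd))
# project predicted axis
for yaw in(.33,.38,.43):
  h=-np.array([np.cos(yaw),np.sin(yaw)])
  P=[np.r_[c+h*(.114+s*.545),.104+s*.839] for s in(-.039,0,.039)]
  print(yaw,((proj(d,P)+.4-[210,70])*4.5))
s=manip.get_state(); R=__import__("scipy.spatial.transform",fromlist=["Rotation"]).Rotation.from_quat(np.roll(s["ee_rot"],-1)).as_matrix(); print(R)
```

```text
((283.5146789550781, 178.691162109375), (18.864845275878906, 7.374438762664795), 59.036251068115234) 130
[ 0.5509 -0.0409  0.1172]
xy at z.105 surf [[ 0.561  -0.0366]
 [-0.8302 -0.3491]]
bearing 0.3774145580264013 0.1129521469664942
lean dir 0.3980199537867506 0.9006478094405314
0.33 [[302.3036 456.9492]
 [316.7812 482.7877]
 [332.0545 510.0619]]
0.38 [[309.4271 454.2107]
 [325.7699 479.3262]
 [343.0095 505.8352]]
0.43 [[316.3993 451.1236]
 [334.5664 475.4243]
 [353.7284 501.0713]]
[[ 0.9284  0.3717 -0.    ]
 [ 0.3717 -0.9284  0.    ]
 [-0.     -0.     -1.    ]]
```

Call:
apply_moves(moves=[0.06,0.028,-0.021,0,0,0,0,0.06,0.028,-0.021,0,0,0,0,0.06,0.028,-0.021,0,0,0,0,0.06,0.028,-0.021,0,0,0,0,0.06,0.028,-0.021,0,0,0,0,0.06,0.028,-0.021,0,0,0,0,0.06,0.028,-0.021,0,0,0,0,0.06,0.028,-0.021,0,0,0,0], newtons=20)

```text
clock: 1.12
position: [0.3617, -0.2939, 0.2294]
ee_rot: [0.003, 0.983, 0.183, -0.001]
contact_force: [-0.0, -0.8, -0.3]
width: 0.0598
```

Call:
apply_moves(moves=[0.06,0.027,-0.021,0,0,0,0,0.06,0.027,-0.021,0,0,0,0,0.06,0.027,-0.021,0,0,0,0,0.06,0.027,-0.021,0,0,0,0,0.06,0.027,-0.021,0,0,0,0,0.06,0.027,-0.021,0,0,0,0,0.06,0,0,0,0,0.1,0,0.06,0,0,0,0,0.1,0])

```text
clock: 1.78
position: [0.4808, -0.0961, 0.2303]
ee_rot: [-0.017, 0.975, 0.193, 0.105]
contact_force: [-1.1, 0.3, -0.6]
width: 0.0598
```

Call:
apply_moves(moves=[0.06,0,0,0,0,0.1,0,0.06,0,0,0,0,0.1,0,0.06,0,0,0,0,0.1,0,0.06,0,0,0,0,0.1,0,0.06,0,0,0,0,0,0,0.06,0,0,0,0,0,0,0.06,0,0,0,0,0,0,0.06,0,0,0,0,0,0])

```text
clock: 2.45
position: [0.4808, -0.093, 0.2324]
ee_rot: [-0.053, 0.933, 0.188, 0.303]
contact_force: [0.3, 0.3, 0.2]
width: 0.06
```

```bash
cat > t.py <<'E'
from h import *
from scipy.spatial.transform import Rotation as Rn
np.set_printoptions(precision=4,suppress=True)
def st():
    s=manip.get_state(); R=Rn.from_quat(np.roll(s["ee_rot"],-1)).as_matrix(); return s,R
def target(G,yaw,tilt,back=0):
    "tool pose with grasp point at G, leaning out along the handle"
    z=np.array([np.sin(tilt)*np.cos(yaw),np.sin(tilt)*np.sin(yaw),-np.cos(tilt)])
    y=np.array([np.sin(yaw),-np.cos(yaw),0]); R=np.c_[np.cross(y,z),y,z]
    return np.array(G)+z*(manip.pinch_z-back),R
def delta(G,yaw,tilt,back=0):
    s,R=st(); p,T=target(G,yaw,tilt,back)
    print("t",s["clock"],"pos",s["position"],"F",s["contact_force"],"w",s["width"])
    print("shift tool",R.T@(p-s["position"]),"turn",Rn.from_matrix(R.T@T).as_rotvec())
E
python3 - <<'E'
from t import *
G=[.5555,-.039,.104]
delta(G,.38,.61,.12); delta(G,.38,.61,0)
d=imaging.get_image("wrist"); cv2.imwrite("pics/w1.png",d["image"][:,:,::-1])
d=imaging.get_image("scene"); crop(d,150,80,350,300,2.7,"pics/s2.png")
E
```

```text
t 2.45 pos [ 0.4808 -0.093   0.2324] F [0.2592 0.2957 0.1506] w 0.060013791615472156
shift tool [-0.0007 -0.0227  0.0551] turn [ 0.005  -0.016   0.0198]
t 2.45 pos [ 0.4808 -0.093   0.2324] F [0.2592 0.2957 0.1506] w 0.060013791615472156
shift tool [-0.0027 -0.0233  0.175 ] turn [ 0.005  -0.016   0.0198]
```

View pics/w1.png

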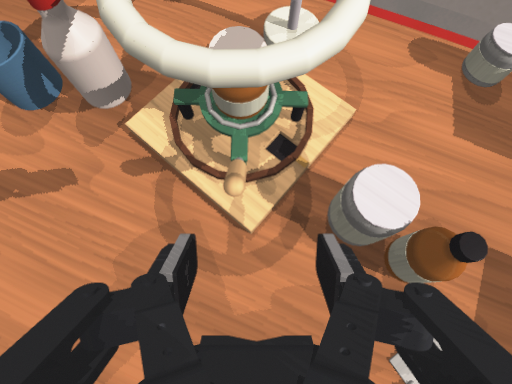

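View pics/s2.png

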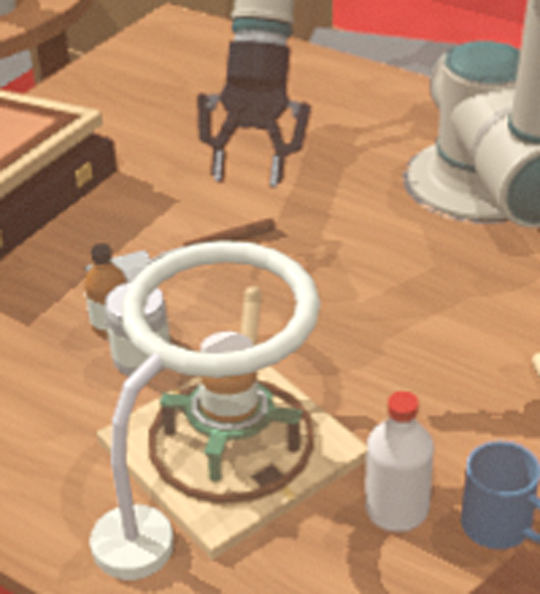

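The wrist view shows the handle tip at (236,172), upright in the picture and slightly left of the finger midline (col 256). That agrees with the computed 23 mm shift.

Call:
apply_moves(moves=[0.06,0,-0.012,0.01,0.005,-0.015,0.02,0.06,0,-0.011,0.01,0,0,0,0.06,0,0,0.015,0,0,0,0.06,0,0,0.015,0,0,0,0.06,0,0,0.015,0,0,0,0.06,0,0,0.015,0,0,0,0.06,0,0,0.005,0,0,0,0.06,0,0,0,0,0,0])

```text
clock: 3.22
position: [0.5278, -0.0496, 0.1655]
ee_rot: [-0.054, 0.935, 0.188, 0.297]
contact_force: [0.5, -0.9, 0.5]
width: 0.0597
```

Run:
```python
from t import *
G=[.5555,-.039,.104]
delta(G,.38,.61,0)
d=imaging.get_image("wrist"); cv2.imwrite("pics/w2.png",d["image"][:,:,::-1])
P,T=target(G,.38,.61); u=-T[:,2]
print(proj(d,[G,np.array(G)+u*.039]))
```

```text
t 3.2167 pos [ 0.5278 -0.0496  0.1655] F [ 0.5443 -0.9113  0.5371] w 0.05967089896856186
shift tool [-0.0112  0.0002  0.0861] turn [ 0.0005 -0.0034  0.0176]
[[256.2624 214.2103]
 [256.4006 238.1573]]
```

View pics/w2.png

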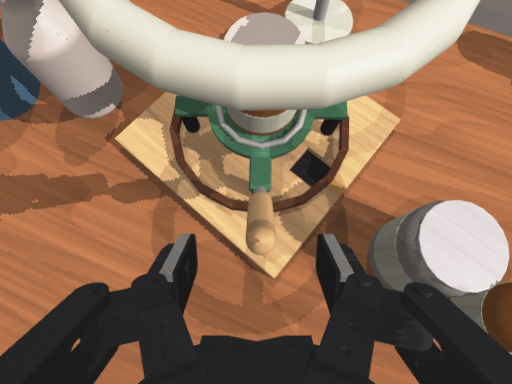

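The handle tip is at (261,235), against a predicted (256,238). That is good to a few mm, so I'm advancing and narrowing the jaws to a loose cage.

Call:
apply_moves(moves=[0.06,-0.006,0.002,0.01,0,0,0.018,0.06,-0.005,0.001,0.015,0,0,0,0.06,0,0,0.015,0,0,0,0.06,0,0,0.015,0,0,0,0.06,0,0,0.015,0,0,0,0.06,0,0,0.015,0,0,0,0.06,0,0,0.003,0,0,0,0.06,0,0,0,0,0,0])

```text
clock: 3.93
position: [0.5754, -0.0401, 0.0941]
ee_rot: [-0.052, 0.934, 0.182, 0.303]
contact_force: [-0.4, -0.4, -1.8]
width: 0.06
```

Run:
```python
from t import *
G=[.5555,-.039,.104]
delta(G,.38,.61,0)
d=imaging.get_image("wrist"); cv2.imwrite("pics/w3.png",d["image"][:,:,::-1])
d=imaging.get_image("scene"); crop(d,150,120,350,300,3,"pics/s3.png")
```

```text
t 3.9333 pos [ 0.5754 -0.0401  0.0941] F [-0.4487 -0.4002 -1.8217] w 0.05999497116808713
shift tool [-0.009  -0.0085  0.    ] turn [ 0.0111 -0.0148  0.0076]
```

View pics/w3.png

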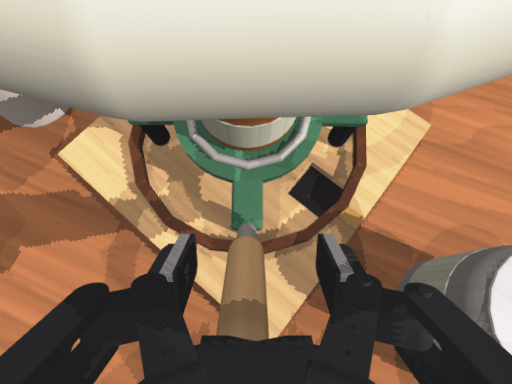

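View pics/s3.png

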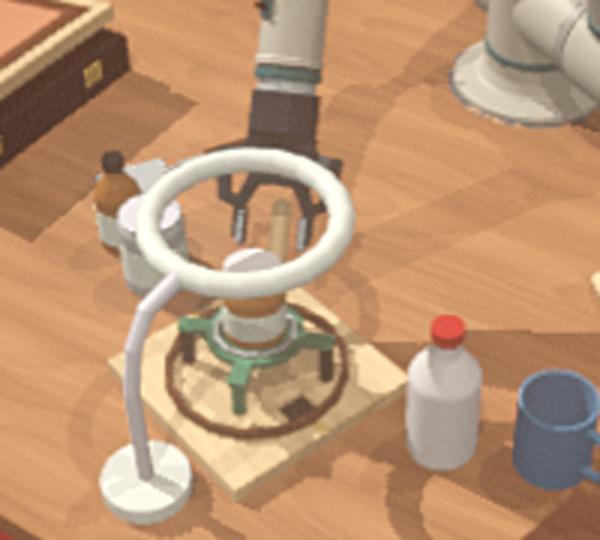

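The bar lies between the fingers, a few mm left of the midline (bar about col 245 at row 290). I'm correcting tx and ty, then narrowing the jaws.

Call:
apply_moves(moves=[0.06,-0.005,-0.004,0,0.01,-0.01,0.01,0.06,-0.004,-0.002,0,0,0,0,0.03,0,0,0,0,0,0,0.03,0,0,0,0,0,0,0.03,0,0,0,0,0,0,0.03,0,0,0,0,0,0,0.03,0,0,0,0,0,0,0.03,0,0,0,0,0,0])

```text
clock: 4.7
position: [0.5652, -0.0388, 0.0929]
ee_rot: [-0.055, 0.936, 0.178, 0.299]
contact_force: [0.3, 0.6, -0.2]
width: 0.0297
```

Run:
```python
from t import *
G=[.5555,-.039,.104]
delta(G,.38,.61,0)
d=imaging.get_image("wrist"); cv2.imwrite("pics/w4.png",d["image"][:,:,::-1])
```

```text
t 4.7 pos [ 0.5652 -0.0388  0.0929] F [ 0.2962  0.641  -0.2253] w 0.029736624732346555
shift tool [-0.0011 -0.0034  0.0044] turn [ 0.0058 -0.0087 -0.0016]
```

View pics/w4.png

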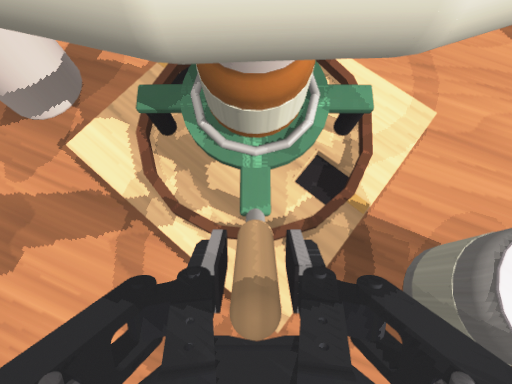

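Call:
apply_moves(moves=[0.03,0,-0.004,0.001,0,0,0,0.03,0,-0.0033,0.001,-0.017,0,0.025,0.03,0,-0.0033,0.001,-0.017,0,0.025,0.03,0,-0.0033,0,-0.017,0,0.025,0.03,0,-0.0033,0,-0.017,0,0.025,0.03,0,-0.0033,0,-0.017,0,0.025,0.03,0,-0.0033,0,-0.017,0,0.025,0.03,0,0,0,0,0,0])

```text
clock: 5.42
position: [0.5621, -0.0196, 0.091]
ee_rot: [-0.023, 0.948, 0.085, 0.305]
contact_force: [0.2, 0.4, 0.2]
width: 0.0298
```

```bash
cat >> t.py <<'E'
def arc(yaw,tilt=.6,z=.104,r=.119,c=(.666,.005)):
    delta([c[0]-r*np.cos(yaw),c[1]-r*np.sin(yaw),z],yaw,tilt)
    s,R=st(); y=R[:,1]; print("tool yaw",np.arctan2(y[0],-y[1]),"bearing of grasp",end=" ")
    g=s["position"]-R[:,2]*manip.pinch_z; print(np.arctan2(c[1]-g[1],c[0]-g[0]),np.hypot(c[1]-g[1],c[0]-g[0]),g)
E
python3 - <<'E'
from t import *
arc(.2)
d=imaging.get_image("wrist"); cv2.imwrite("pics/w5.png",d["image"][:,:,::-1])
E
```

```text
t 5.4167 pos [ 0.5621 -0.0196  0.091 ] F [0.2111 0.4019 0.1958] w 0.029833459880188182
shift tool [-0.0029 -0.0035  0.0009] turn [ 0.0204 -0.0217 -0.0144]
tool yaw 0.17644094491539453 bearing of grasp 0.22654786510807004 0.11764058013054297 [ 0.5514 -0.0214  0.1062]
```

View pics/w5.png

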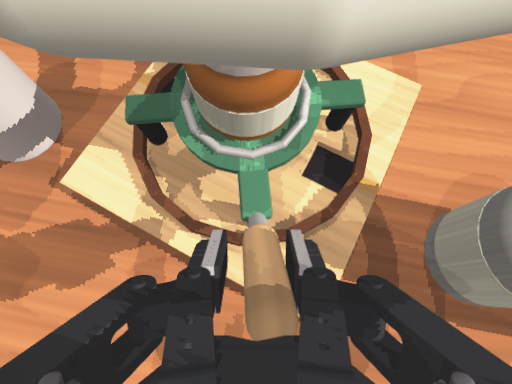

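The handle moves with the tool, with the right pad pushing, and the stand is turning clockwise. Continuing.

Call:
apply_moves(moves=[0.03,0,-0.0036,0,-0.014,0,0.02,0.03,0,-0.0036,0,-0.014,0,0.02,0.03,0,-0.0036,0,-0.014,0,0.02,0.03,0,-0.0036,0,-0.014,0,0.02,0.03,0,-0.0036,0,-0.014,0,0.02,0.03,0,-0.0036,0,-0.014,0,0.02,0.03,0,-0.0036,0,-0.014,0,0.02,0.03,0,0,0,0,0,0])

```text
clock: 6.13
position: [0.5615, -0.0005, 0.091]
ee_rot: [0.008, 0.952, -0.0, 0.307]
contact_force: [-0.0, 0.2, 0.0]
width: 0.0298
```

Run:
```python
from t import *
arc(0)
d=imaging.get_image("wrist"); cv2.imwrite("pics/w6.png",d["image"][:,:,::-1])
```

```text
t 6.1333 pos [ 0.5615 -0.0005  0.091 ] F [-0.0266  0.1732  0.0412] w 0.029797371354150205
shift tool [-0.0046 -0.0055 -0.0004] turn [ 0.0146 -0.0247  0.0037]
tool yaw -0.005403236740786017 bearing of grasp 0.04550519196882605 0.1155939057246429 [ 0.5505 -0.0003  0.1062]
```

View pics/w6.png

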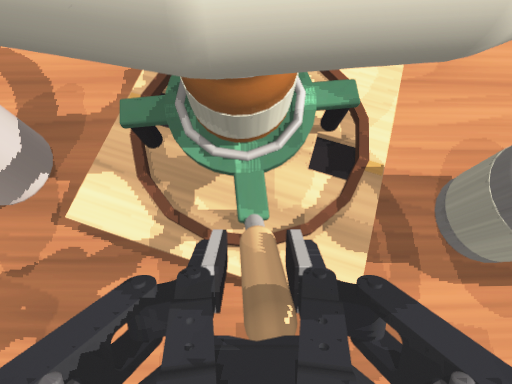

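Turning continues normally and the stand is at about yaw 0.08. Continuing.

Call:
apply_moves(moves=[0.03,-0.001,-0.0038,0,-0.012,0,0.018,0.03,-0.001,-0.0038,0,-0.012,0,0.018,0.03,-0.001,-0.0038,0,-0.012,0,0.018,0.03,0,-0.0038,0,-0.014,0,0.02,0.03,0,-0.0038,0,-0.014,0,0.02,0.03,0,-0.0038,0,-0.014,0,0.02,0.03,0,-0.0038,0,-0.014,0,0.02,0.03,0,0,0,0,0,0])

```text
clock: 6.85
position: [0.5602, 0.0086, 0.0971]
ee_rot: [0.02, 0.954, -0.049, 0.296]
contact_force: [-0.4, 0.8, -0.1]
width: 0.0302
```

Run:
```python
from t import *
arc(-.2)
d=imaging.get_image("wrist"); cv2.imwrite("pics/w7.png",d["image"][:,:,::-1])
```

```text
t 6.85 pos [0.5602 0.0086 0.0971] F [-0.4102  0.8465 -0.0917] w 0.030184605010548662
shift tool [-0.0067 -0.0179  0.0055] turn [-0.0458 -0.0034  0.0824]
tool yaw -0.10617692838351164 bearing of grasp -0.04137956932508833 0.1164410177551307 [0.5497 0.0098 0.1125]
```

View pics/w7.png

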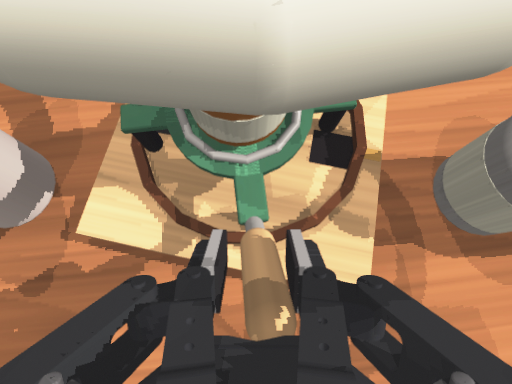

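Run:
```python
from t import *
s,R=st();print(s["qpos"],s["qd"],s["effort"],s["contact_force"],s["moment"],s["position"])
d=imaging.get_image("scene"); crop(d,150,120,350,300,3,"pics/s7.png")
```

```text
[-0.1034  0.191   2.2364 -0.076   0.1113  1.6435] [-0.0017  0.0015 -0.0001  0.0818 -0.0103 -0.0604] [  0.4184 -29.312  -17.4468  -0.3815  -3.185    0.484 ] [-0.4123 -0.6127  0.6237] [ 0.0082  0.2683 -0.0688] [0.5603 0.0086 0.0971]
```

View pics/s7.png

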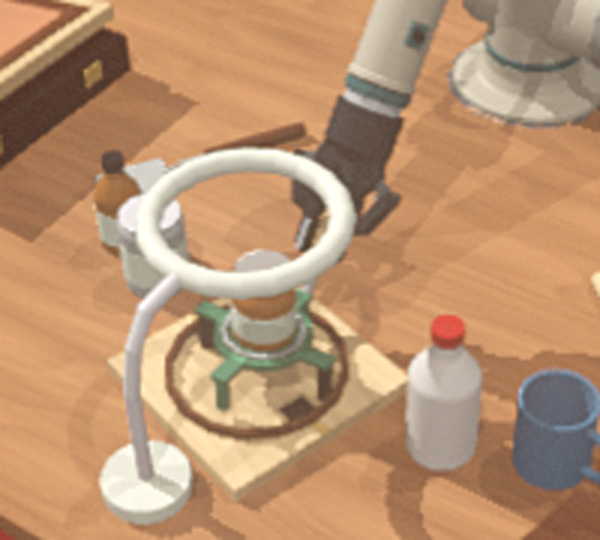

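Joint 5 reached its 0.11 limit, so the tool is in line with the forearm, which explains the short motion. I'll steepen the tool slightly to about 28° and check, then continue.

Call:
apply_moves(moves=[0.03,-0.001,0,0.001,0,-0.03,0,0.03,-0.001,0,0.001,0,-0.03,0,0.03,-0.001,0,0.001,0,-0.03,0,0.03,-0.001,0,0.001,0,-0.03,0,0.03,0,0,0.001,0,0,0,0.03,0,0,0.001,0,0,0,0.03,0,0,0,0,0,0,0.03,0,0,0,0,0,0])

```text
clock: 7.62
position: [0.56, 0.008, 0.0885]
ee_rot: [0.013, 0.97, -0.051, 0.236]
contact_force: [-0.6, -1.0, 1.1]
width: 0.03
```

Run:
```python
from t import *
arc(-.2,.48);s,R=st();print(s["qpos"],"tilt",np.arccos(-R[2,2]))
d=imaging.get_image("wrist"); cv2.imwrite("pics/w8.png",d["image"][:,:,::-1])
```

```text
t 7.6167 pos [0.56   0.008  0.0885] F [-0.5594 -1.0187  1.1211] w 0.029957549301829724
shift tool [-0.0041 -0.0186 -0.001 ] turn [-0.0419  0.0025  0.0857]
tool yaw -0.10466776636924051 bearing of grasp -0.0343993212145477 0.11460268304463267 [0.5515 0.0089 0.1051]
[-0.1103  0.2124  2.1424  0.0018  0.3094  1.563 ] tilt 0.47737786038794416
```

View pics/w8.png

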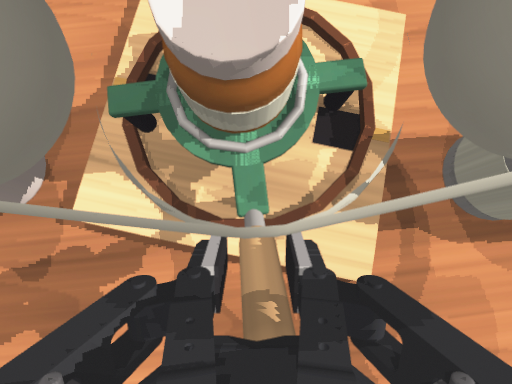

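Joint 5 is now at 0.31. I'm moving outward a little and continuing the turn.

Call:
apply_moves(moves=[0.03,-0.002,0,0,0,0.02,0,0.03,-0.002,-0.003,0,0,0.01,0,0.03,-0.001,-0.0036,0,-0.01,0,0.018,0.03,0,-0.0036,0,-0.01,0,0.018,0.03,0,-0.0036,0,-0.01,0,0.018,0.03,0,-0.0036,0,-0.01,0,0.018,0.03,0,-0.0036,0,-0.01,0,0.018,0.03,0,0,0,0,0,0])

```text
clock: 8.33
position: [0.557, 0.0287, 0.0861]
ee_rot: [0.029, 0.962, -0.102, 0.251]
contact_force: [0.9, -0.6, -0.5]
width: 0.0302
```

Run:
```python
from t import *
arc(-.2,.5);s,R=st();print(s["qpos"],"tilt",np.arccos(-R[2,2]))
d=imaging.get_image("wrist"); cv2.imwrite("pics/w9.png",d["image"][:,:,::-1])
```

```text
t 8.3333 pos [0.557  0.0287 0.0861] F [ 0.8728 -0.64   -0.5218] w 0.030164977973678023
shift tool [ 0.0021  0.0016 -0.0006] turn [ 0.0091 -0.0116 -0.0087]
tool yaw -0.21204317594947197 bearing of grasp -0.21453751475867233 0.12072890952080428 [0.548  0.0307 0.1024]
[-0.0051  0.2194  2.165  -0.3919  0.2753  2.1286] tilt 0.5116658915840464
```

View pics/w9.png

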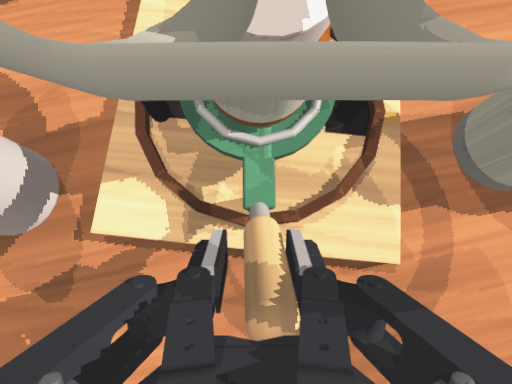

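The stand is at about yaw -0.2, near the hollows. I'll finish with pure translation to spare joint 6 (2.13).

Call:
apply_moves(moves=[0.03,0,-0.003,0,0,0,0,0.03,0,-0.003,0,0,0,0,0.03,0,-0.003,0,0,0,0,0.03,0,-0.003,0,0,0,0,0.03,0,0,0,0,0,0,0.03,0,0,0,0,0,0,0.03,0,0,0,0,0,0,0.03,0,0,0,0,0,0])

```text
clock: 9.05
position: [0.5571, 0.0414, 0.0848]
ee_rot: [0.028, 0.963, -0.102, 0.25]
contact_force: [-0.0, -0.4, 0.5]
width: 0.0301
```

Run:
```python
from t import *
arc(-.3,.5);s,R=st();print(s["qpos"],"tilt",np.arccos(-R[2,2]))
d=imaging.get_image("wrist"); cv2.imwrite("pics/w10.png",d["image"][:,:,::-1])
d=imaging.get_image("scene"); crop(d,150,120,350,300,3,"pics/s10.png")
```

```text
t 9.05 pos [0.5571 0.0414 0.0848] F [-0.0467 -0.4122  0.4829] w 0.030076818499817477
shift tool [ 0.0053  0.003  -0.0002] turn [-0.0395 -0.0079  0.0795]
tool yaw -0.21132106955852664 bearing of grasp -0.31455404484113675 0.12385576319795082 [0.5482 0.0433 0.1011]
[ 0.0267  0.2249  2.1587 -0.428   0.2878  2.1904] tilt 0.5077170295595979
```

View pics/w10.png

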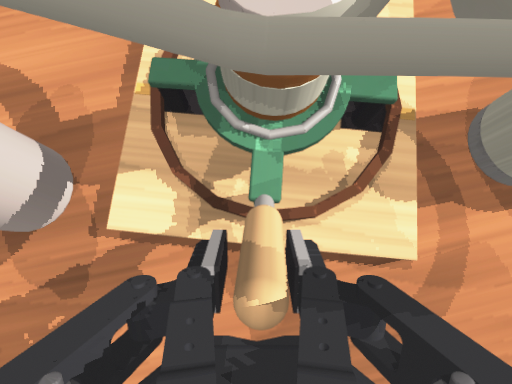

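View pics/s10.png

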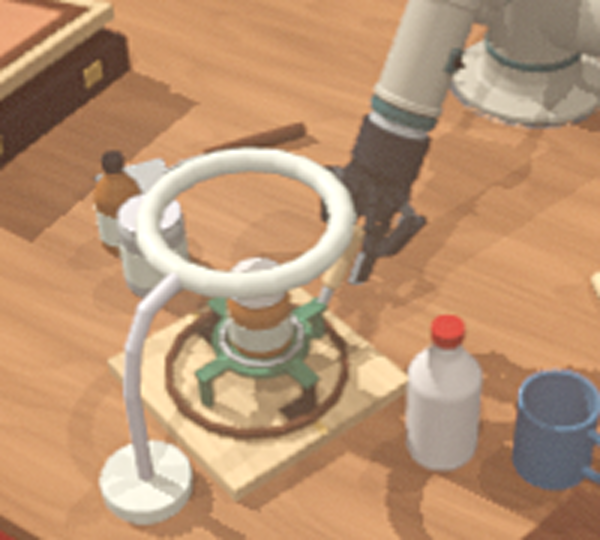

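The long feet now appear over the hollows: dark patches sit under both arms at (182,103) and (365,115) in the wrist view. I'll measure tilt and height.

```bash
cat > m.py <<'E'
from t import *
def meas(tag):
    d=imaging.get_image("top"); crop(d,210,70,320,200,4.5,f"pics/t{tag}.png")
    d2=imaging.get_image("scene"); crop(d2,170,160,300,300,4,f"pics/sc{tag}.png")
    c=np.array([.666,.005])
    for n,q in(("top",d),("scene",d2)):
        X=cloud(q); hsv=cv2.cvtColor(q["image"],cv2.COLOR_RGB2HSV)
        rr=np.hypot(X[...,0]-c[0],X[...,1]-c[1])
        g=(hsv[...,0]>65)&(hsv[...,0]<95)&(hsv[...,1]>80)&(rr<.1)&(X[...,2]>.05)&(X[...,2]<.09)
        g=cv2.erode(g.astype(np.uint8),np.ones((2,2)))>0
        P=X[g]; A=np.c_[np.ones(len(P)),P[:,:2]-c]
        w=np.ones(len(P),bool)
        for _ in range(5):
            k=np.linalg.lstsq(A[w],P[w,2],rcond=None)[0]; e=P[:,2]-A@k; w=abs(e)<.004
        print(n,"deck z, slopes",k,w.sum(),"/",len(P))
        m=(rr<.045)&(X[...,2]>.135)&(X[...,2]<.175); T=X[m]; top=T[T[:,2]>np.percentile(T[:,2],40)]
        print("  jar top",top.mean(0),np.median(T[:,2]),len(T))
E
python3 -c "
from m import *
meas(1)"
```

```text
top deck z, slopes [ 0.0617  0.0189 -0.0546] 103 / 116
  jar top [0.6614 0.0101 0.15  ] 0.14850437519159654 402
scene deck z, slopes [0. 0. 0.] 0 / 0
  jar top [ 0.6504 -0.0021  0.1482] 0.14609452406624435 87
```

View pics/t1.png

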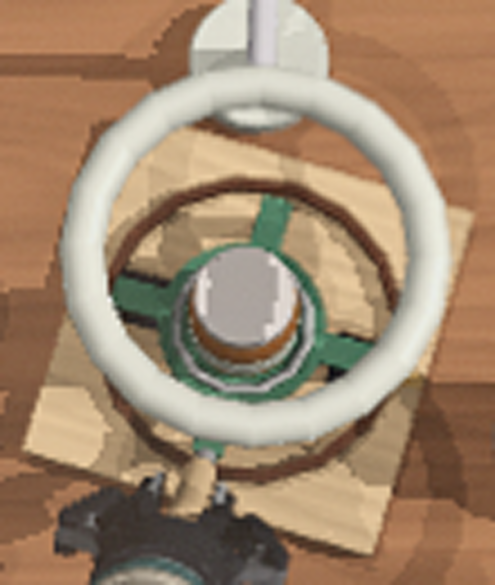

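View pics/sc1.png

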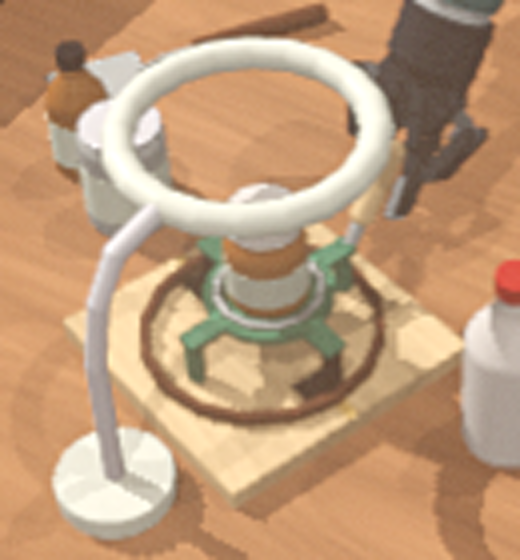

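The jar top fell from 0.155 to about 0.150 (home would be 0.149), and both arms lie over the hollows, so the stand seems seated. I'm opening and backing out along the lean.

Call:
apply_moves(moves=[0.05,0,0,0,0,0,0,0.05,0,0,0,0,0,0,0.05,0,0,0,0,0,0,0.05,0,0,-0.012,0,0,0,0.05,0,0,-0.015,0,0,0,0.05,0,0,-0.015,0,0,0,0.05,0,0,-0.015,0,0,0,0.05,0,0,-0.015,0,0,0])

```text
clock: 9.92
position: [0.5207, 0.0483, 0.146]
ee_rot: [0.029, 0.964, -0.102, 0.245]
contact_force: [0.6, -0.3, 0.4]
width: 0.0501
```

Call:
apply_moves(moves=[0.05,0,0,-0.02,0,0,0,0.05,0,0,-0.02,0,0,0,0.05,0,0,-0.02,0,0,0,0.05,0,0,-0.02,0,0,0,0.05,0,0,-0.02,0,0,0,0.05,0,0,-0.02,0,0,0,0.05,0,0,0,0,0,0,0.05,0,0,0,0,0,0])

```text
clock: 10.58
position: [0.4605, 0.0618, 0.2591]
ee_rot: [0.028, 0.963, -0.102, 0.248]
contact_force: [-0.4, -0.1, -0.4]
width: 0.0501
```

Run:
```python
from m import *
meas(2)
arc(-.3,.5)
d=imaging.get_image("wrist"); cv2.imwrite("pics/w11.png",d["image"][:,:,::-1])
d=imaging.get_image("scene");crop(d,180,170,290,290,5,"pics/sc2.png")
```

```text
top deck z, slopes [ 0.0631 -0.0068 -0.0158] 103 / 113
  jar top [0.6619 0.0091 0.1501] 0.14842100260442836 404
scene deck z, slopes [0. 0. 0.] 0 / 0
  jar top [ 0.65   -0.0019  0.1484] 0.14676371198509847 86
t 10.6833 pos [0.4606 0.0617 0.2582] F [ 0.5138 -0.6149 -0.6228] w 0.05030138410398735
shift tool [0.0082 0.0019 0.1992] turn [-0.039  -0.0025  0.0781]
tool yaw -0.21277973619690857 bearing of grasp -0.2672311000813382 0.2220225645671864 [0.4519 0.0636 0.2746]
```

View pics/t2.png

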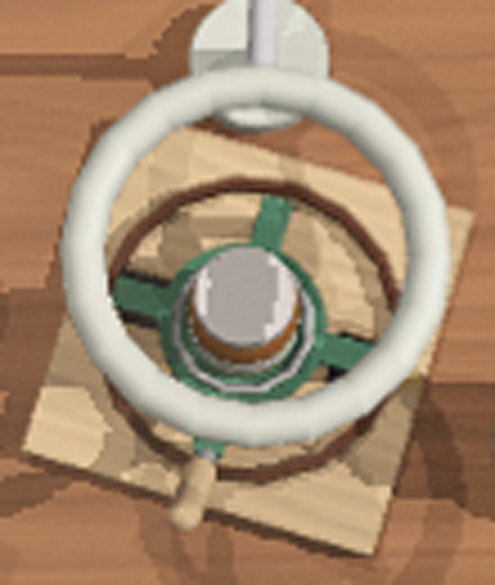

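View pics/sc2.png

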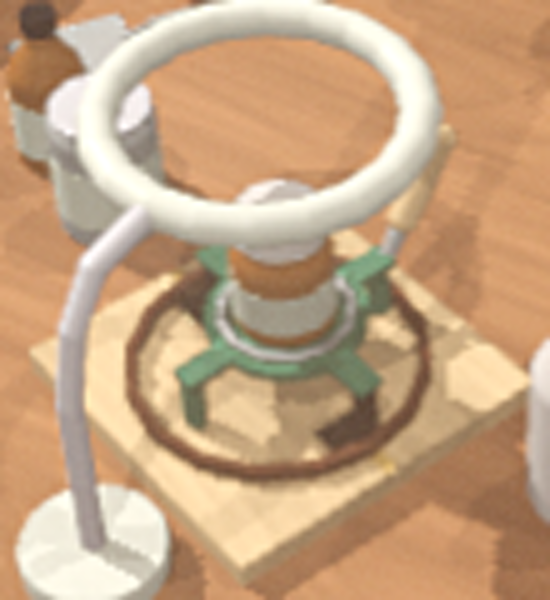

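View pics/w11.png

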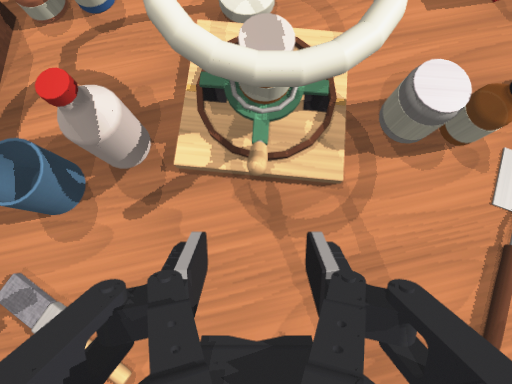

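Everything looks seated and released. One more check on levelness: average several depth frames, then measure the handle bearing.

Run:
```python
from t import *
c=np.array([.666,.005]); ks=[];hb=[];arms=[];jz=[]
yaw=-.295; ex=np.array([np.cos(yaw),np.sin(yaw)]); ey=np.array([-ex[1],ex[0]])
for i in range(14):
    n="top" if i%2 else "wrist"
    q=imaging.get_image(n); X=cloud(q); hsv=cv2.cvtColor(q["image"],cv2.COLOR_RGB2HSV)
    L=np.stack([(X[...,:2]-c)@ex,(X[...,:2]-c)@ey],-1)
    g=(hsv[...,0]>65)&(hsv[...,0]<95)&(hsv[...,1]>80)&(np.hypot(*np.moveaxis(L,-1,0))<.1)&(X[...,2]>.052)&(X[...,2]<.08)
    g=cv2.erode(g.astype(np.uint8),np.ones((3,3) if n=="wrist" else (2,2)))>0
    P=np.c_[L[g],X[g][:,2]]; A=np.c_[np.ones(len(P)),P[:,:2]]; w=np.ones(len(P),bool)
    for _ in range(5): k=np.linalg.lstsq(A[w],P[w,2],rcond=None)[0]; w=abs(P[:,2]-A@k)<.005
    ks.append((n,k,w.sum()))
    r=np.hypot(L[...,0],L[...,1]); m=(X[...,2]>.09)&(X[...,2]<.15)&(r>.09)&(r<.16)&(L[...,0]<-.07)&(abs(L[...,1])<.04)
    Q=np.c_[L[m],X[m][:,2]].mean(0); hb.append((n,np.arctan2(-Q[1],-Q[0]),Q))
for n in("top","wrist"):
    a=np.array([k for m,k,_ in ks if m==n]); print(n,"z,slope x,y",a.mean(0),a.std(0),[c for m,_,c in ks if m==n][0])
    print(" handle bearing rel. board",np.mean([b for m,b,_ in hb if m==n]),np.mean([Q for m,_,Q in hb if m==n],0))
```

```text
top z,slope x,y [ 0.0637 -0.0028 -0.0023] [0.0015 0.0266 0.0338] 107
 handle bearing rel. board -0.01242488243742884 [-0.1224  0.0015  0.1226]
wrist z,slope x,y [ 0.0632  0.0005 -0.0012] [0.     0.0009 0.0003] 1122
 handle bearing rel. board 0.008158067432805536 [-0.1278 -0.001   0.1275]
```

Deck height is 63 to 64 mm (home 64), the slopes are about 0.001 rad, and yaw is within about 0.02 rad. The stand is home, so I'm handing in.

```bash
python3 -c "
from rig import workorder
print(workorder.sign_off())"
```

```text
the job is handed in; nothing more can be done
None
```

I turned the stand about 0.68 rad clockwise by its handle until both long feet dropped into the hollows. I did this with the jaws loosely caged around the bar, then opened them, backed out along the lean and signed off at about 11.5 s.

**Last checks:**
- **Deck height and level:** the deck top measured 63–64 mm (home is 64). The wrist view gave slopes of about 0.001 rad; single top-view frames scattered by about 0.03 rad, but their mean agreed.
- **Turn:** the handle bearing is within about 0.02 rad of the board's axis.
- **Jar:** it is standing on the deck, with its top at about 0.150 m (home is 0.149). The top view puts it about 6 mm from the board's middle. The scene view, where the lamp hides part of the jar top, gave about 17 mm.
- **Bystanders and gripper:** the bottle, tin, mug, amber bottle, brush and spatula look undisturbed, though I did not measure their positions. The gripper is clear of everything.

**What went wrong:** mid-turn, joint 5 reached the bottom of its range (0.111 against 0.11) and one move fell short. I steepened the tool to about 27–29° and carried on. In one wrist picture the lamp ring then seemed to touch the camera, so I moved outward; the measured force there was only about 1.6 N.

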